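Put the packing scale's battery pack on charge

TASK

The packing scale's battery is flat: squeeze in the snap tab of its pack and, keeping it pressed, lift the pack out of the scale without wrenching it against the catch. Stand the pack in the empty charger the same way round and press it gently down until it is fully home and its tab has clicked back out, then let go. Leave the bread, the brush and the mug where they are.

Things in the scene. Friction and masses are not known exactly. Their poses are not given: they have to be found in the camera images.
- pack_center (a point): Centre of the battery pack, 38 mm above its underside; z up. Dark block, 0.3 kg, 76 mm tall. Lower 42 mm (stem, x and y within 18 and 31 mm, foot chamfered 3 mm) sits in the bay. Head above it: x -8 to +18, y -35 to +35 mm, from 6 to 38 mm above this point. On its -x side (towards the robot at yaw 0) is the snap tab. With the tab fully in, the middle of the squeeze is at x = +3 mm.
- tab_pad (a point): Middle of the outer face of the tab's grey thumb pad, 40 mm wide and 26 tall, 23 mm above pack_center; it moves 10 mm inward, to pack x = -11. From pad to the head's +x face: 39 mm at rest, 28 to 30 pressed in. Squeezed off-centre, the pack bears sideways on its bay and the tab may stay half pressed. 20 N on it is fine; over about 60 N may crack it.
- tab (a joint): The snap tab, hinged low on the pack about its y (rad). 0: sprung out, its tooth 4 mm proud, under the bay's catch; 0.17: fully in, at its stop. The tooth clears the catch from 0.10 to 0.14 (less if the pack stands away from the catch). Less than 5 N brings it fully in; it springs back. The tooth is sloped below, so pushing the free pack down clicks it in. Do not pull at the catch with over 15 N.
- pack_top (a point): Middle of the smooth flat top of the pack's head (5 mm to +x of pack_center and 38 mm above it; 26 x 70 mm). Once the pack stands in the charger, a slow push here with the tab free clicks it home: 10 to 14 N needed, felt as a short drop in the force and then a hard stop; over 25 N is too much.
- scale_bay (a point): Middle of the mouth of the scale's battery bay, level with the deck around it (62 mm above the table), axes as the scale's. The pack starts latched here with parallel axes, pushed up against the catch by sprung contacts, its centre 3 mm below this point. Play about 1 mm all round.
- scale: White bench scale with a control deck at its front (-x) and a steel pan behind; 300 mm deep, 240 wide, heavy, does not move. Origin under its centre. The deck is clear for 48 mm to -x of the bay's middle; 64 mm to its +x stands the pan's edge (top 74 mm above the table).
- charger_bay (a point): Middle of the mouth of the charger's bay, level with its top (56 mm above the table). Bay 37.5 x 64 mm, 42 deep, catch on its -x side: the pack goes in tab to -x, axes parallel. pack_center relative to it: 4 mm below when on the floor (fully home), 3 below when latched and let go, level with it when the sprung contacts (10 to 12 N) hold the pack up unlatched.
- charger: Grey charger block, 100 x 96 mm, with a 20 mm hump, 34 mm tall, on its +x side; does not move. Origin on the table under the bay's middle. If the pack is let go too high, or rises as it is let go, the tooth stays on the catch's edge (tab reads 0.05 to 0.1) and the pack must be pushed home from above.
- bread: Stack of five speckled round flatbreads, 260 mm across and 23 mm high; origin under its centre. To be left alone.
- brush: Bench brush lying on the table, 220 mm long; origin under its middle. To be left alone.
- mug: White mug, 80 mm across and 92 mm tall, with a handle; origin under its centre. To be left alone.
Mind the look-alikes: they are no part of the job. Of the things shaped like the part that bears pack_center, the black one is meant.

How it is judged:
On the way, in this order (a step that is already met when the one before it is completed fails the run):
1. the snap tab is pressed in by the fingers while the pack is still down in the scale (value of joint tab above 0.09 rad and contact force between the fingers and pack above 2 N and z of pack_center in the frame of scale_bay below 0.012 m), for 0.1 s.
2. the pack is lifted clear of the scale's bay (z of pack_center in the frame of scale_bay above 0.042 m), for 0.1 s.
At the end, for the whole second after the job is handed in: the pack is latched in the charger: its centre 2 to 6 mm below the charger's mouth (3 when latched, 0 or higher when not) and within 3 mm of the mouth's centre sideways, upright within 0.08 rad, at rest, and its tab sprung back out (joint below 0.045 rad) (z of pack_center in the frame of charger_bay between -0.006 and -0.002 m and horizontal distance between pack_center and charger_bay below 0.003 m and angle between the z axis of pack_center and the z axis of charger_bay, either way round below 0.08 rad and value of joint tab below 0.045 rad and linear speed of pack below 0.01 m/s); the robot touches nothing.
It fails at once if the pack and its tab are squeezed with over about 60 N a side (120 N for both fingers together) (contact force between the fingers and pack above 120 N).
It fails at once if the pack is wrenched or pushed against the scale (contact forces adding up to over 50 N; about 20 at rest) (contact force between pack and scale above 50 N).
It fails at once if the pack is rammed or jammed into the charger (contact forces adding up to over 45 N; about 20 when latched and at rest) (contact force between pack and charger above 45 N).
It fails at once if the bread, the brush or the mug is moved by over 20 mm (distance of any of bread, brush, mug from where it was at the start of the episode above 0.02 m).
It also fails if it takes over 58 s, if anything falls off the work surface, if the arm or the gripper's body presses on something with over 40 N, if the wrist force passes 120 N, or if a joint passes its speed limit or range.

ROBOT

A 6-joint arm with a two-finger parallel gripper is mounted at the origin on the work surface. World frame = base frame: x ahead of the robot, y to its left, z up, the work surface at z = 0. Lengths are in m, angles in rad, forces in N, time in s.
With the tool pointing down it reaches from about 0.225 to 0.875 m from the base axis. Payload 3.4 kg.
Tool frame: the origin (TCP) lies midway between the tips of the shut fingers; the grasp point (between the pads) lies 19 mm behind it (manip.grip_point_offset is the distance from the TCP to the grasp point, in m); z points along the fingers, y is the line along which they close (so a half turn about z gives the same grasp; the last joint's range is limited). The gripper opens to 85 mm and grips with 20 to 120 N. Pads are 22 mm wide; open, the fingers measure 114 mm over their backs; the gripper's body (76 mm by 85 mm) begins 54 mm behind the grasp point. The pads swing forward as they close: fully open they stand 13 mm farther back than shut.
Start: joints at [1.084, 0.276, 1.505, -0, 1.361, -0.121], TCP at [0.206, 0.537, 0.231] pointing down, gripper open.
Joint ranges: [-2.89, 2.89], [-0.75, 2.08], [0.22, 2.7], [-1.18, 4.32], [0.11, 2.71], [-2.7, 2.7]. Speed limits (rad/s): [2.57, 2.57, 3.14, 3.14, 3.14, 3.14].

INTERFACE

Orientations are given as a unit quaternion [w, x, y, z].
In Python, from rig import manip gives the robot as it stands.
- The arm moves only by the shell command python3 -m handwheel 'ROWS' [FORCE]. ROWS is JSON, a list of rows, each an object with "translation": the shift along the tool's x, y, z in m, a list of three; "angular": the turn, a rotation vector about the tool's x, y, z in degrees, a list of three; "hand": the closure, from 0 (fully open) to 1 (shut). A call has 1 to 10 rows; each row shifts and turns the commanded pose from where the row before left it, along the tool's axes as they then stand; what a row does not reach is not made up. A row lasts 1/12 s, in which the tool goes at most 41.7 mm and 7.16 degrees, less where a joint would pass 70% of its speed; a pose out of reach is approached as far as the arm can. A call with a gripper value outside its range is refused whole. The fingers move at their own pace and stop on an object; FORCE is the grip in N (left out, the last holds). Time passes only in rows, so rows that do not move let the fingers close. It gives the time, the measured TCP pose, the force, the opening and the grip force at its end, in the units of the state.
- manip.get_state(): the state, without advancing time (a new reading comes with each control period).
- manip.get_image(name): name is "scene" or "top"; returns the picture (480x640x3 uint8, red, green, blue); there is no depth.
- manip.camera_info(name): a dict with "camera_matrix" (3x3 intrinsics, pixels), "k1" (the pictures are not rectified: a ray, as slopes to the right and down, at radius r is drawn at 1 + k1 r^2 times it, then the intrinsics apply), "eye" and "orientation" of the camera in the world. Camera axes: x right, y down, z forward; pixel columns grow to the right and rows downward; lengths in m; the calibration is good to about 2 mm. A picture is of the moment at which its call begins. camera_info takes no time and is no camera call.
- manip.sign_off(): hands the job in; it is judged then, once.
The state is a dict: "clock": time; "qpos": joint angles; "qd": joint speeds; "effort": joint torques, N m; "position": TCP position; "ee_rot": TCP orientation; "contact_force": force on the tool from outside, world axes, zero at the start; "moment": the same for the moment, N m; "width": finger opening in m; "gripper_force": force on a finger pad.
Only numpy, scipy, OpenCV 4.12 (cv2) and the standard library are available. Lean on these libraries where they do the work, as an engineer would, in place of code of your own. Each camera call takes 0.05 s, during which the arm holds its last target. There are 200 camera calls.

## Working session

There is one attempt and no reset: what is moved stays moved. The work goes in short steps, Python scripts to look and compute and a shell command to move; the robot and the scene stay as the last step left them, time stands still between calls to the robot, and variables do not carry over. Pictures are saved under pics/ and viewed, at most 10 in all, crops included, and the job is handed in when it is done.

```bash
mkdir -p pics; python3 - <<'E'
from rig import manip
import cv2
for n in("scene","top"):
    im=manip.get_image(n); cv2.imwrite(f"pics/{n}0.png",im[:,:,::-1]); print(n,manip.camera_info(n))
print(manip.get_state(), manip.grip_point_offset)
E
```

```text
scene {'camera_matrix': array([[441.91301   ,   0.        , 315.25135929],
       [  0.        , 441.91301   , 237.16980994],
       [  0.        ,   0.        ,   1.        ]]), 'k1': -0.06491019890201817, 'eye': array([ 0.9936148 , -0.64286251,  0.76600157]), 'orientation': array([-0.40712704,  0.86093248,  0.27936477, -0.12246701])}
top {'camera_matrix': array([[437.58023257,   0.        , 323.9440836 ],
       [  0.        , 437.58023257, 234.24343767],
       [  0.        ,   0.        ,   1.        ]]), 'k1': -0.07704793854576437, 'eye': array([ 0.31634891, -0.01059527,  1.01386165]), 'orientation': array([-0.08973175,  0.75213979, -0.64871172,  0.07353267])}
{'clock': 0.1, 'qpos': array([ 1.08400933e+00,  2.76534429e-01,  1.50601479e+00, -2.23380255e-05,
        1.36069647e+00, -1.20981967e-01]), 'qd': array([ 0.00151959, -0.0010948 , -0.00164134,  0.00033361, -0.0002691 ,
       -0.00032888]), 'effort': array([ 5.11562776e-04, -4.17702985e+01, -2.46405244e+01, -4.49362041e-07,
        5.71854034e-03,  5.80924151e-06]), 'position': array([0.20545771, 0.53653276, 0.23052139]), 'ee_rot': array([-2.36896561e-04,  1.81882073e-01,  9.83320003e-01, -7.91914533e-04]), 'contact_force': array([-0.16214851, -0.26833889, -0.59735581]), 'moment': array([-0.01666679,  0.0192567 ,  0.0150723 ]), 'gripper_force': 0.0, 'width': 0.085182130100596} 0.0187
```

View pics/scene0.png

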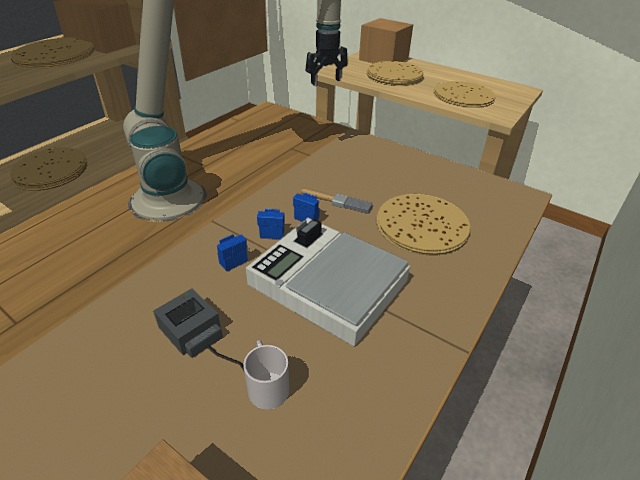

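View pics/top0.png

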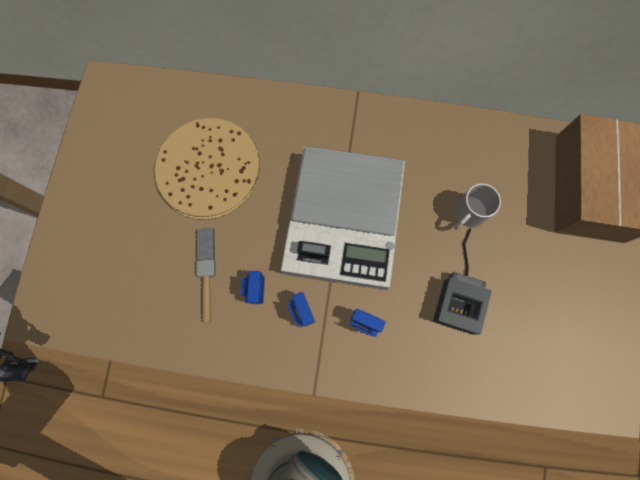

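The black pack sits in the scale (top 314,250; scene 308,230). The look-alikes are blue packs at top (254,287), (302,310) and (367,322), so I choose the black one. The empty charger is at top (465,303), with its hump on the far side. Next is a close crop to check.

```bash
cat > h.py <<'E'
import numpy as np, cv2
from rig import manip
from scipy.spatial.transform import Rotation as R
def cam(n):
    c=manip.camera_info(n); o=c["orientation"]
    return np.array(c["camera_matrix"]),np.array([c["k1"],0,0,0,0]),np.array(c["eye"]),R.from_quat(np.r_[o[1:],o[0]]).as_matrix()
def back(n,px,z):
    K,d,e,M=cam(n); u=cv2.undistortPoints(np.array(px,float).reshape(-1,1,2),K,d).reshape(-1,2)
    r=np.c_[u,np.ones(len(u))]@M.T
    return e+r*((z-e[2])/r[:,2])[:,None]
def proj(n,P):
    K,d,e,M=cam(n); Q=(np.array(P,float).reshape(-1,3)-e)@M
    return cv2.projectPoints(Q,np.zeros(3),np.zeros(3),K,d)[0].reshape(-1,2)
E
python3 - <<'E'
import cv2,numpy as np
a=cv2.imread("pics/top0.png");b=cv2.imread("pics/scene0.png")
f=lambda i,x,y,w,h:cv2.resize(i[y:y+h,x:x+w],(400,300),interpolation=cv2.INTER_CUBIC)
cv2.imwrite("pics/c1.png",np.vstack([np.hstack([f(a,280,225,80,60),f(a,425,265,80,60)]),np.hstack([f(b,270,205,80,60),f(b,150,285,80,60)])]))
E
```

```text
(no output)
```

View pics/c1.png

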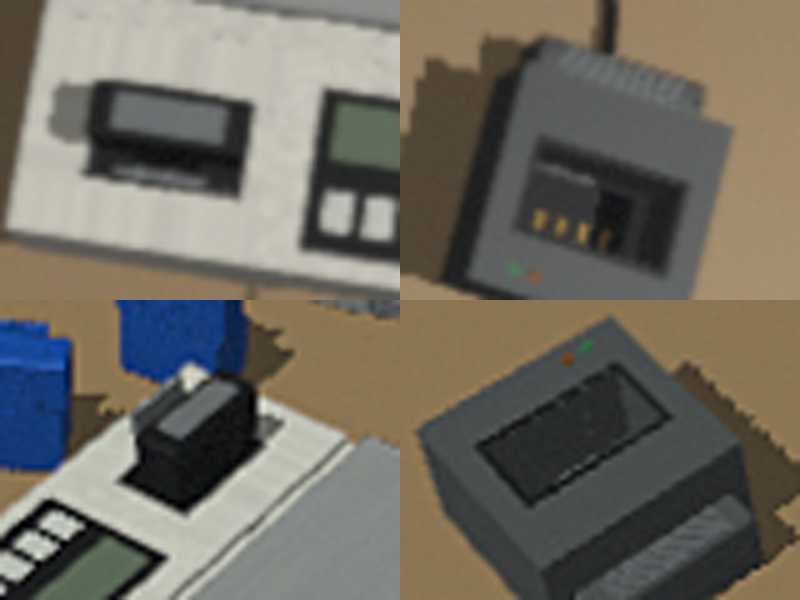

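The close crop confirms a black head with a grey label in the scale's bay, with the tab on the near side. The charger mouth is open, with its hump on the far side. Now I'll fit the poses.

```bash
cat > fit.py <<'E'
from h import *
from scipy.optimize import least_squares
def fit(pts,obs,x0):
    def r(p):
        M=R.from_euler('z',p[2]).as_matrix(); o=[]
        for n in obs:
            W=np.array(pts)@M.T+[p[0],p[1],0]
            o.append((proj(n,W)-np.array(obs[n])))
        return np.vstack(o).ravel()
    s=least_squares(r,x0); return s.x,s.fun.reshape(-1,2)
E
python3 - <<'E'
from fit import *
np.set_printoptions(precision=4,suppress=True)
t1=lambda l:[(280+u/5,225+v/5) for u,v in l]
t2=lambda l:[(425+(u-400)/5,265+v/5) for u,v in l]
s1=lambda l:[(270+u/5,205+(v-300)/5) for u,v in l]
s2=lambda l:[(150+(u-400)/5,285+(v-300)/5) for u,v in l]
# charger mouth, order: (+x,+y),(+x,-y),(-x,-y),(-x,+y)
z=.056;C=[(.01875,.032,z),(.01875,-.032,z),(-.01875,-.032,z),(-.01875,.032,z)]
T=t2([(540,135),(690,183),(665,275),(513,232)]);S=s2([(672,415),(530,505),(478,445),(617,362)])
print(back("top",T,z)[:,:2]);print(back("scene",S,z)[:,:2])
for ob in({"top":T},{"scene":S},{"top":T,"scene":S}):print("ch",*fit(C,ob,[.3,-.35,0]))
z=.097;H=[(.018,.035,z),(.018,-.035,z),(-.008,-.035,z),(-.008,.035,z)]
T=t1([(100,82),(252,103),(245,150),(92,133)]);S=s1([(255,385),(185,450),(137,430),(212,370)])
print(back("top",T,z)[:,:2]);print(back("scene",S,z)[:,:2])
for ob in({"top":T[:2]},{"scene":S},{"top":T,"scene":S}):
    k=len(list(ob.values())[0]);print("pk",*fit(H[:k],ob,[.3,0,0]))
# scale deck bay mouth corners near in top
print(back("top",t1([(82,175),(240,197),(45,0),(5,235)]),.062))
E
```

```text
[[ 0.4524 -0.2711]
 [ 0.4407 -0.3389]
 [ 0.3994 -0.3309]
 [ 0.4086 -0.263 ]]
[[ 0.4545 -0.2693]
 [ 0.4434 -0.3376]
 [ 0.4016 -0.3294]
 [ 0.4133 -0.2624]]
ch [ 0.4252 -0.301  -0.1626] [[ 0.4579  1.6496]
 [-1.5666  0.7779]
 [-0.5613 -1.0718]
 [ 1.6449 -1.2892]]
ch [ 0.4284 -0.2999 -0.1767] [[-1.4991  0.2657]
 [ 0.3712 -1.4143]
 [ 1.3208  0.2141]
 [-0.2187  1.2075]]
ch [ 0.4266 -0.3002 -0.1685] [[ 0.2478  0.9249]
 [-1.8243  0.2141]
 [-0.9156 -1.674 ]
 [ 1.3389 -2.0551]
 [-2.2234 -0.1298]
 [-0.2178 -1.6931]
 [ 0.6222  0.0247]
 [-1.0389  0.901 ]]
[[0.5071 0.0752]
 [0.5076 0.0093]
 [0.4869 0.0093]
 [0.4846 0.075 ]]
[[0.5116 0.0763]
 [0.5138 0.0148]
 [0.4863 0.0132]
 [0.4874 0.0735]]
pk [0.4894 0.0422 0.0059] [[-0.9545 -0.1524]
 [ 0.9508  0.1352]]
pk [0.4946 0.0445 0.0627] [[ 0.5968 -1.0283]
 [-0.6903  1.0211]
 [-0.193   1.2587]
 [ 0.3296 -1.4929]]
pk [0.493  0.0431 0.0362] [[-1.4472 -1.4044]
 [ 0.5562 -2.0825]
 [ 0.6362  0.3857]
 [-1.3651  0.2114]
 [-0.0437 -0.767 ]
 [-2.0213  1.0295]
 [-1.3486  1.1166]
 [-0.1621 -1.3748]]
[[0.4718 0.0796 0.062 ]
 [0.4723 0.0092 0.062 ]
 [0.5481 0.109  0.062 ]
 [0.4404 0.1088 0.062 ]]
```

```bash
python3 - <<'E'
from h import *
np.set_printoptions(precision=4,suppress=True)
for n,box,zz in(("top",(280,145,410,292),.062),("top",(430,265,500,340),.056),("scene",(245,215,412,345),.062),("scene",(150,285,220,350),.056)):
    g=cv2.imread(f"pics/{n}0.png",0); x0,y0,x1,y1=box
    L=cv2.createLineSegmentDetector().detect(cv2.resize(g[y0:y1,x0:x1],None,fx=3,fy=3,interpolation=cv2.INTER_CUBIC))[0].reshape(-1,4)
    L=(L+.5)/3-.5; L=L+[x0,y0,x0,y0]
    print(n,zz)
    for l in L:
        if np.hypot(l[2]-l[0],l[3]-l[1])<(13 if zz==.056 else 24): continue
        P=back(n,l.reshape(2,2),zz)[:,:2]; d=P[1]-P[0]; a=(np.degrees(np.arctan2(d[1],d[0]))+45)%90-45
        print(l.round(1),P.ravel(),"len %.3f ang %.2f"%(np.hypot(*d),a))
E
```

```text
top 0.062
[297.8 239.8 329.8 244.6] [0.5174 0.0839 0.517  0.0118] len 0.072 ang -0.35
[343.9 241.9 388.5 248.7] [ 0.5275 -0.0183  0.5267 -0.1185] len 0.100 ang -0.46
[389.2 248.5 385.2 281.4] [ 0.5273 -0.12    0.4533 -0.1197] len 0.074 ang -0.22
[339.3 274.2 344.2 241.7] [ 0.4544 -0.0184  0.5282 -0.0191] len 0.074 ang -0.55
[385.1 281.4 340.  274.5] [ 0.4533 -0.1195  0.454  -0.02  ] len 0.100 ang -0.40
[280.  270.1 388.7 287. ] [ 0.4442  0.1118  0.4424 -0.1288] len 0.241 ang -0.42
[289.9 218.6 280.6 269.6] [0.563  0.1095 0.4456 0.1107] len 0.117 ang -0.55
[367.6 232.5 324.  225.9] [ 0.5566 -0.068   0.5576  0.031 ] len 0.099 ang -0.53
[389.3 286.  394.3 246.9] [ 0.4446 -0.1299  0.5326 -0.1308] len 0.088 ang -0.59
[396.1 232.4 403.2 173.2] [ 0.5663 -0.1313  0.7093 -0.1322] len 0.143 ang -0.36
[346.1 256.5 383.3 262.2] [ 0.4955 -0.0278  0.495  -0.1106] len 0.083 ang -0.39
[384.8 250.7 347.8 245.1] [ 0.5212 -0.1109  0.5217 -0.0279] len 0.083 ang -0.37
[304.3 147.6 291.3 218.7] [0.7389 0.1047 0.5634 0.1062] len 0.176 ang -0.50
[386.2 289.5 358.3 285.7] [ 0.4361 -0.124   0.4354 -0.0628] le
[... 3352 characters left out ...]
] [ 0.5019 -0.2857  0.4898 -0.3557] len 0.071 ang -9.77
[177.4 349.1 157.2 325.9] [ 0.489  -0.374   0.4126 -0.3605] len 0.078 ang -10.07
[158.1 326.3 152.6 310.9] [ 0.4149 -0.3601  0.3731 -0.3402] len 0.046 ang -25.43
[152.1 310.5 191.3 287.7] [ 0.3712 -0.3402  0.3879 -0.2452] len 0.096 ang -9.98
[175.  326.1 164.4 314.1] [ 0.4419 -0.3389  0.3999 -0.3311] len 0.043 ang -10.58
[177.4 338.7 217.2 313.2] [ 0.47   -0.3573  0.4862 -0.2632] len 0.095 ang -9.77
[192.8 296.5 204.1 307.8] [ 0.4104 -0.2613  0.4534 -0.2692] len 0.044 ang -10.37
[191.7 287.6 203.1 299.2] [ 0.3885 -0.2446  0.4339 -0.2534] len 0.046 ang -10.96
[192.6 346.4 215.  331.3] [ 0.5079 -0.3521  0.5165 -0.2997] len 0.053 ang -9.32
```

```bash
python3 - <<'E'
from h import *
np.set_printoptions(precision=4,suppress=True)
for n,box in(("top",(290,232,340,270)),("scene",(290,212,326,250))):
    g=cv2.imread(f"pics/{n}0.png",0); x0,y0,x1,y1=box
    L=cv2.createLineSegmentDetector().detect(cv2.resize(g[y0:y1,x0:x1],None,fx=4,fy=4,interpolation=cv2.INTER_CUBIC))[0].reshape(-1,4)
    L=(L+.5)/4-.5; L=L+[x0,y0,x0,y0]
    for l in L:
        if np.hypot(l[2]-l[0],l[3]-l[1])<5: continue
        print(n,l.round(1),"z97",back(n,l.reshape(2,2),.097)[:,:2].ravel(),"z62",back(n,l.reshape(2,2),.062)[:,:2].ravel())
# predicted pixels for a guess
for n in("top","scene"):
    print(n,proj(n,[(.492+a,.0442+b,.097) for a,b in((.018,.035),(.018,-.035),(-.008,-.035),(-.008,.035))]),proj(n,[(.492+a,.0442+b,.062) for a,b in((.021,.034),(.021,-.034),(-.021,-.034),(-.021,.034))]))
E
```

```text
top [298.5 239.8 330.3 244.8] z97 [0.5101 0.079  0.5094 0.0099] z62 [0.5175 0.0824 0.5167 0.0106]
top [330.4 245.9 327.4 264.2] z97 [0.5068 0.0093 0.4668 0.0097] z62 [0.5141 0.0101 0.4725 0.0105]
top [306.6 261.6 296.2 259.7] z97 [0.4659 0.0543 0.4667 0.0768] z62 [0.4716 0.0567 0.4724 0.0801]
top [296.  259.2 297.8 253.9] z97 [0.4676 0.0774 0.4794 0.0754] z62 [0.4734 0.0808 0.4857 0.0787]
top [318.6 263.4 306.4 261.7] z97 [0.4658 0.0285 0.4656 0.0547] z62 [0.4715 0.03   0.4713 0.0572]
top [327.1 264.2 318.8 263. ] z97 [0.4667 0.0104 0.4666 0.0283] z62 [0.4724 0.0112 0.4723 0.0298]
top [299.4 254.4 295.9 250.3] z97 [0.479  0.0719 0.4866 0.0807] z62 [0.4852 0.0751 0.4931 0.0842]
top [301.4 250.2 323.9 253.7] z97 [0.4887 0.0692 0.4881 0.0205] z62 [0.4952 0.0722 0.4946 0.0217]
top [320.4 259.8 303.2 257.2] z97 [0.4741 0.0259 0.4741 0.063 ] z62 [0.4801 0.0273 0.4802 0.0658]
top [324.1 245.9 303.8 242.9] z97 [0.5049 0.0225 0.5051 0.0667] z62 [0.5121 0.0237 0.5123 0.0696]
top [296.5 250.9 298.  242.2] z97 [0.4855 0.0792 0.5047 0.0793] z62 [0.4919 0.0826 0.5119 0.0827]
top [302.5 243.1 301.2
[... 1047 characters left out ...]
1 0.5058 0.068 ] z62 [0.4798 0.0558 0.4803 0.1051]
scene [300.2 230.  305.2 232.2] z97 [0.4894 0.0203 0.504  0.0209] z62 [0.463  0.055  0.4784 0.0556]
scene [312.4 220.7 301.5 228.8] z97 [0.4913 0.0679 0.4892 0.0257] z62 [0.4651 0.1051 0.4628 0.0607]
scene [293.6 217.8 293.5 211.8] z97 [0.4468 0.0495 0.431  0.0693] z62 [0.4182 0.0858 0.4016 0.1065]
top [[298.3782 239.8486]
 [330.6293 244.5164]
 [328.8683 256.3411]
 [296.4238 251.6068]] [[300.0221 242.0366]
 [330.2354 246.415 ]
 [327.4789 264.9122]
 [296.9848 260.4368]]
scene [[321.1413 221.1884]
 [304.3077 235.5864]
 [295.6301 231.4827]
 [312.6363 217.3975]] [[321.5408 232.7956]
 [305.534  246.9658]
 [291.8641 240.318 ]
 [308.1264 226.6301]]
```

Pack ≈ (0.4925, 0.0445), yaw −0.45°. Charger bay ≈ (0.426, −0.300), yaw −10°. Both agree across the two cameras to within about 2 mm. I'll turn the tool first.

```bash
cat >> h.py <<'E'
def todo(p,yaw):
    "shift (mm, tool axes) and tool turn (deg) to reach TCP p, tool-y at yaw deg, pointing down"
    s=manip.get_state(); q=s["ee_rot"]; M=R.from_quat(np.r_[q[1:],q[0]])
    a=np.radians(yaw); T=np.array([[-np.sin(a),np.cos(a),0],[np.cos(a),np.sin(a),0],[0,0,-1]]).T
    print("t",round(s["clock"],2),"pos",s["position"].round(4),"F",s["contact_force"].round(1),"M",s["moment"].round(2),"w %.4f g %.1f"%(s["width"],s["gripper_force"]))
    print(" shift mm",(M.inv().apply(np.array(p)-s["position"])*1e3).round(2),"turn",(M.inv()*R.from_matrix(T)).as_rotvec(degrees=True).round(2))
E
python3 -m handwheel '[{"translation":[0,0,0],"angular":[0,0,6.95],"hand":0.0},{"translation":[0,0,0],"angular":[0,0,6.95],"hand":0.0},{"translation":[0,0,0],"angular":[0,0,6.95],"hand":0.0},{"translation":[0,0,0],"angular":[0,0,6.95],"hand":0.0},{"translation":[0,0,0],"angular":[0,0,6.95],"hand":0.0},{"translation":[0,0,0],"angular":[0,0,6.95],"hand":0.0},{"translation":[0,0,0],"angular":[0,0,6.95],"hand":0.0},{"translation":[0,0,0],"angular":[0,0,6.95],"hand":0.0},{"translation":[0,0,0],"angular":[0,0,6.95],"hand":0.0},{"translation":[0,0,0],"angular":[0,0,6.95],"hand":0.3}]' 20
python3 -c "
from h import *
todo((.4955,.0445,.15),-.45)"
```

```text
clock: 0.93
position: [0.2055, 0.5367, 0.2308]
ee_rot: [0.0, 0.712, 0.702, -0.001]
contact_force: [-0.6, -0.1, 0.1]
width: 0.0758
gripper_force: 0.0
t 0.93 pos [0.2055 0.5367 0.2308] F [-0.6 -0.1  0.1] M [0.06 0.03 0.04] w 0.0758 g 0.0
 shift mm [-488.01  296.89   81.1 ] turn [-0.03  0.05 -0.35]
```

```bash
python3 -m handwheel '[{"translation":[-0.034,0.021,0.002],"angular":[0,0,0],"hand":0.3},{"translation":[-0.034,0.021,0.002],"angular":[0,0,0],"hand":0.3},{"translation":[-0.034,0.021,0.002],"angular":[0,0,0],"hand":0.3},{"translation":[-0.034,0.021,0.002],"angular":[0,0,0],"hand":0.3},{"translation":[-0.034,0.021,0.002],"angular":[0,0,0],"hand":0.3},{"translation":[-0.034,0.021,0.002],"angular":[0,0,0],"hand":0.3},{"translation":[-0.034,0.021,0.002],"angular":[0,0,0],"hand":0.3},{"translation":[-0.034,0.021,0.002],"angular":[0,0,0],"hand":0.3},{"translation":[-0.034,0.021,0.002],"angular":[0,0,0],"hand":0.3},{"translation":[-0.034,0.021,0.002],"angular":[0,0,0],"hand":0.3}]'
python3 -c "
from h import *
todo((.4955,.0445,.15),-.45)"
```

```text
clock: 1.77
position: [0.4133, 0.1935, 0.2111]
ee_rot: [-0.0, 0.71, 0.704, -0.0]
contact_force: [0.5, 0.5, -0.1]
width: 0.0601
gripper_force: 0.0
t 1.77 pos [0.4133 0.1935 0.2111] F [ 0.5  0.5 -0.1] M [-0.01 -0.    0.02] w 0.0601 g 0.0
 shift mm [-148.33   83.42   61.04] turn [-0.01 -0.01 -0.  ]
```

```bash
python3 -m handwheel '[{"translation":[-0.034,0.019,0.0],"angular":[0,0,0],"hand":0.3},{"translation":[-0.034,0.019,0.0],"angular":[0,0,0],"hand":0.3},{"translation":[-0.034,0.019,0.0],"angular":[0,0,0],"hand":0.3},{"translation":[-0.034,0.019,0.0],"angular":[0,0,0],"hand":0.3},{"translation":[-0.0123,0.0074,0.025],"angular":[0,0,0],"hand":0.3},{"translation":[0,0,0.025],"angular":[0,0,0],"hand":0.3},{"translation":[0,0,0.011],"angular":[0,0,0],"hand":0.3},{"translation":[0,0,0],"angular":[0,0,0],"hand":0.3},{"translation":[0,0,0],"angular":[0,0,0],"hand":0.3}]'
python3 - <<'E'
from h import *
todo((.4955,.0445,.067),-.45)
a=manip.get_image("top");b=manip.get_image("scene")
f=lambda i,x,y,w,h:cv2.resize(i[y:y+h,x:x+w,::-1],(400,400),interpolation=cv2.INTER_CUBIC)
cv2.imwrite("pics/c2.png",np.hstack([f(a,280,205,80,80),f(b,265,170,80,80)]))
E
```

```text
clock: 2.52
position: [0.4947, 0.0463, 0.1497]
ee_rot: [-0.001, 0.71, 0.704, -0.001]
contact_force: [-0.5, -0.3, 1.9]
width: 0.0595
gripper_force: 0.0
t 2.52 pos [0.4947 0.0463 0.1497] F [-0.5 -0.3  1.9] M [-0.01  0.03  0.  ] w 0.0595 g 0.0
 shift mm [-1.79  1.01 82.68] turn [-0.11 -0.01 -0.02]
```

View pics/c2.png

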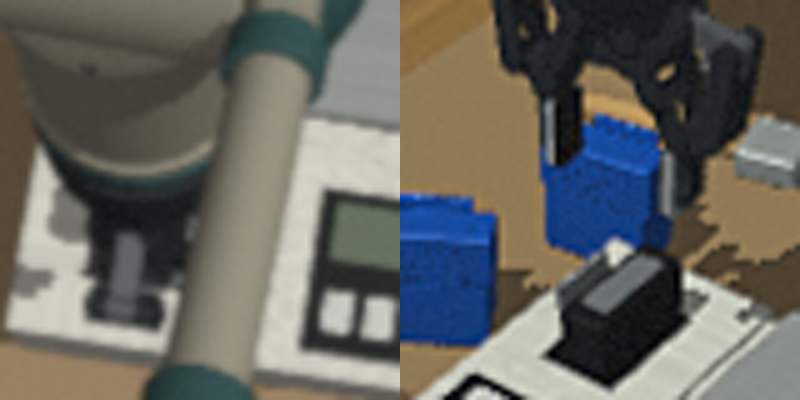

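The fingers straddle the pack: scene tips at about (298,203) and (319,213), with the pack head below at about (310,228). I'll compare that with the calibration and descend partway.

```bash
python3 - <<'E'
from h import *
for z in(.150,.156):print(proj("scene",[(.4947-.030,.0463,z),(.4947+.030,.0463,z)]))
E
python3 -m handwheel '[{"translation":[-0.0018,0.001,0.02],"angular":[-0.1,0,0],"hand":0.3},{"translation":[0,0,0.02],"angular":[0,0,0],"hand":0.3},{"translation":[0,0,0.015],"angular":[0,0,0],"hand":0.3},{"translation":[0,0,0.01],"angular":[0,0,0],"hand":0.3},{"translation":[0,0,0.008],"angular":[0,0,0],"hand":0.3},{"translation":[0,0,0.006],"angular":[0,0,0],"hand":0.3},{"translation":[0,0,0.004],"angular":[0,0,0],"hand":0.3},{"translation":[0,0,0],"angular":[0,0,0],"hand":0.3},{"translation":[0,0,0],"angular":[0,0,0],"hand":0.3}]'
python3 -c "
from h import *
todo((.4955,.0445,.067),-.45)"
```

```text
[[298.39740961 203.52236484]
 [318.81473748 212.42618718]]
[[298.37875884 201.47344015]
 [318.87053784 210.35677286]]
clock: 3.37
position: [0.4967, 0.0446, 0.0677]
ee_rot: [0.001, 0.71, 0.704, 0.001]
contact_force: [0.5, 0.4, 0.7]
width: 0.0596
gripper_force: 0.0
t 3.37 pos [0.4967 0.0446 0.0677] F [0.5 0.4 0.7] M [ 0.02  0.   -0.05] w 0.0596 g 0.0
 shift mm [-0.12 -1.18  0.73] turn [ 0.15 -0.    0.  ]
```

```bash
python3 -m handwheel '[{"translation":[0,-0.0005,0.0],"angular":[0,0,0],"hand":0.4},{"translation":[0,0,0],"angular":[0,0,0],"hand":0.46},{"translation":[0,0,0],"angular":[0,0,0],"hand":0.52},{"translation":[0,0,0],"angular":[0,0,0],"hand":0.57},{"translation":[0,0,0],"angular":[0,0,0],"hand":0.6},{"translation":[0,0,0],"angular":[0,0,0],"hand":0.6}]' 20
python3 -c "
from h import *
todo((.4955,.0445,.067),-.45)"
```

```text
clock: 3.87
position: [0.4969, 0.0445, 0.0677]
ee_rot: [0.002, 0.71, 0.704, 0.002]
contact_force: [0.8, -0.7, 1.9]
width: 0.0345
gripper_force: 1.7
t 3.87 pos [0.4969 0.0445 0.0677] F [ 0.8 -0.7  1.9] M [-0.   -0.14  0.02] w 0.0345 g 1.7
 shift mm [-0.   -1.43  0.71] turn [ 0.25 -0.   -0.01]
```

```bash
python3 -m handwheel '[{"translation":[0,0,0],"angular":[0,0,0],"hand":0.62},{"translation":[0,0,0],"angular":[0,0,0],"hand":0.64},{"translation":[0,0,0],"angular":[0,0,0],"hand":0.64}]' 20
python3 -c "
from h import *
todo((.4955,.0445,.067),-.45)"
python3 -m handwheel '[{"translation":[0,0,0],"angular":[0,0,0],"hand":0.66},{"translation":[0,0,0],"angular":[0,0,0],"hand":0.68},{"translation":[0,0,0],"angular":[0,0,0],"hand":0.68}]' 20
python3 -c "
from h import *
todo((.4955,.0445,.067),-.45)"
```

```text
clock: 4.12
position: [0.4973, 0.0445, 0.0679]
ee_rot: [0.002, 0.71, 0.704, 0.002]
contact_force: [2.5, 0.1, 4.1]
width: 0.0309
gripper_force: 2.8
t 4.12 pos [0.4973 0.0445 0.0679] F [2.5 0.1 4.1] M [ 0.01 -0.4  -0.01] w 0.0309 g 2.8
 shift mm [ 0.02 -1.77  0.89] turn [ 0.28  0.   -0.01]
clock: 4.37
position: [0.4985, 0.0445, 0.0682]
ee_rot: [0.003, 0.71, 0.704, 0.003]
contact_force: [5.7, -0.1, 3.2]
width: 0.0281
gripper_force: 19.6
t 4.37 pos [0.4985 0.0445 0.0682] F [ 5.7 -0.1  3.2] M [ 0.01 -0.73  0.03] w 0.0281 g 19.6
 shift mm [-0.   -2.96  1.14] turn [ 0.42  0.   -0.01]
```

```bash
python3 -m handwheel '[{"translation":[0,0.001,0],"angular":[0,0,0],"hand":0.7},{"translation":[0,0.0008,0],"angular":[0,0,0],"hand":0.7},{"translation":[0,0,0],"angular":[0,0,0],"hand":0.7}]' 22
python3 -c "
from h import *
todo((.4955,.0445,.067),-.45)"
```

```text
clock: 4.62
position: [0.4987, 0.0445, 0.068]
ee_rot: [0.001, 0.71, 0.704, 0.001]
contact_force: [2.2, -0.5, 6.0]
width: 0.0273
gripper_force: 21.2
t 4.62 pos [0.4987 0.0445 0.068 ] F [ 2.2 -0.5  6. ] M [-0.01 -0.44 -0.01] w 0.0273 g 21.2
 shift mm [ 0.02 -3.16  0.98] turn [ 0.22  0.   -0.01]
```

```bash
python3 -m handwheel '[{"translation":[0,0.0007,0],"angular":[0,0,0],"hand":0.72},{"translation":[0,0,-0.001],"angular":[0,0,0],"hand":0.72},{"translation":[0,0,-0.002],"angular":[0,0,0],"hand":0.72},{"translation":[0,0,-0.002],"angular":[0,0,0],"hand":0.72}]' 24
python3 -c "
from h import *
todo((.4955,.0445,.067),-.45)"
```

```text
clock: 4.95
position: [0.4985, 0.0445, 0.0717]
ee_rot: [0.001, 0.71, 0.704, 0.001]
contact_force: [5.3, -0.3, -4.2]
width: 0.0276
gripper_force: 24.1
t 4.95 pos [0.4985 0.0445 0.0717] F [ 5.3 -0.3 -4.2] M [ 0.01 -0.97  0.11] w 0.0276 g 24.1
 shift mm [-0.05 -3.    4.72] turn [ 0.11 -0.01 -0.01]
```

```bash
python3 -m handwheel '[{"translation":[0,0.001,-0.002],"angular":[0,0,0],"hand":0.72},{"translation":[0,0,-0.003],"angular":[0,0,0],"hand":0.72},{"translation":[0,0,-0.003],"angular":[0,0,0],"hand":0.72}]' 24
python3 -c "
from h import *
todo((.4955,.0445,.067),-.45)"
```

```text
clock: 5.2
position: [0.4985, 0.0446, 0.08]
ee_rot: [-0.0, 0.71, 0.704, -0.0]
contact_force: [3.0, -0.8, -4.6]
width: 0.0275
gripper_force: 23.8
t 5.2 pos [0.4985 0.0446 0.08  ] F [ 3.  -0.8 -4.6] M [ 0.   -0.58  0.  ] w 0.0275 g 23.8
 shift mm [-0.1  -2.96 13.04] turn [-0.01 -0.01 -0.01]
```

```bash
python3 -m handwheel '[{"translation":[0,0.0005,-0.005],"angular":[0,0,0],"hand":0.72},{"translation":[0,0,-0.007],"angular":[0,0,0],"hand":0.72},{"translation":[0,0,-0.009],"angular":[0,0,0],"hand":0.72},{"translation":[0,0,-0.01],"angular":[0,0,0],"hand":0.72},{"translation":[0,0,-0.012],"angular":[0,0,0],"hand":0.72},{"translation":[0,0,-0.015],"angular":[0,0,0],"hand":0.72},{"translation":[0,0,-0.012],"angular":[0,0,0],"hand":0.72},{"translation":[0,0,0],"angular":[0,0,0],"hand":0.72},{"translation":[0,0,0],"angular":[0,0,0],"hand":0.72}]' 24
python3 -c "
from h import *
todo((.4290,-.3005,.15),-10)"
```

```text
clock: 5.95
position: [0.4993, 0.0445, 0.1512]
ee_rot: [0.001, 0.71, 0.704, 0.001]
contact_force: [0.8, -1.8, -4.0]
width: 0.027
gripper_force: 24.2
t 5.95 pos [0.4993 0.0445 0.1512] F [ 0.8 -1.8 -4. ] M [-0.03 -0.   -0.03] w 0.0270 g 24.2
 shift mm [-345.59  -67.51    1.04] turn [ 0.13 -0.01  9.54]
```

```bash
python3 -m handwheel '[{"translation":[-0.02,-0.004,0],"angular":[0,0,0],"hand":0.72},{"translation":[-0.036,-0.007,0],"angular":[0,0,0],"hand":0.72},{"translation":[-0.04,-0.008,0],"angular":[0,0,0],"hand":0.72},{"translation":[-0.04,-0.008,0],"angular":[0,0,0],"hand":0.72},{"translation":[-0.04,-0.008,0],"angular":[0,0,0],"hand":0.72},{"translation":[-0.04,-0.008,0],"angular":[0,0,0],"hand":0.72},{"translation":[-0.04,-0.008,0],"angular":[0,0,0],"hand":0.72},{"translation":[-0.04,-0.008,0],"angular":[0,0,0],"hand":0.72},{"translation":[-0.03,-0.0055,0],"angular":[0,0,0],"hand":0.72},{"translation":[-0.0196,-0.003,0],"angular":[0,0,0],"hand":0.72}]' 24
python3 -m handwheel '[{"translation":[0,0,0],"angular":[0,0,3.2],"hand":0.72},{"translation":[0,0,0],"angular":[0,0,3.2],"hand":0.72},{"translation":[0,0,0],"angular":[0,0,3.1],"hand":0.72},{"translation":[0,0,0],"angular":[0,0,0],"hand":0.72},{"translation":[0,0,0],"angular":[0,0,0],"hand":0.72},{"translation":[0,0,0],"angular":[0,0,0],"hand":0.72}]' 24
python3 - <<'E'
from h import *
todo((.4290,-.3005,.15),-10)
a=manip.get_image("top");b=manip.get_image("scene")
cv2.imwrite("pics/top3.png",a[:,:,::-1]);cv2.imwrite("pics/scene3.png",b[:,:,::-1])
f=lambda i,x,y,w,h:cv2.resize(i[y:y+h,x:x+w,::-1],(400,600),interpolation=cv2.INTER_CUBIC)
cv2.imwrite("pics/c3.png",np.hstack([f(a,425,250,80,120),f(b,150,225,80,120)]))
E
```

```text
clock: 6.78
position: [0.4275, -0.3034, 0.1491]
ee_rot: [-0.0, 0.711, 0.703, -0.0]
contact_force: [0.2, -0.2, -3.8]
width: 0.0273
gripper_force: 24.5
clock: 7.28
position: [0.4289, -0.3, 0.1496]
ee_rot: [-0.0, 0.765, 0.644, 0.001]
contact_force: [-0.4, -0.0, -4.0]
width: 0.0277
gripper_force: 24.5
t 7.28 pos [ 0.4289 -0.3     0.1496] F [-0.4 -0.  -4. ] M [0.02 0.   0.  ] w 0.0277 g 24.5
 shift mm [-0.49  0.16 -0.38] turn [ 0.02 -0.07  0.12]
```

View pics/c3.png

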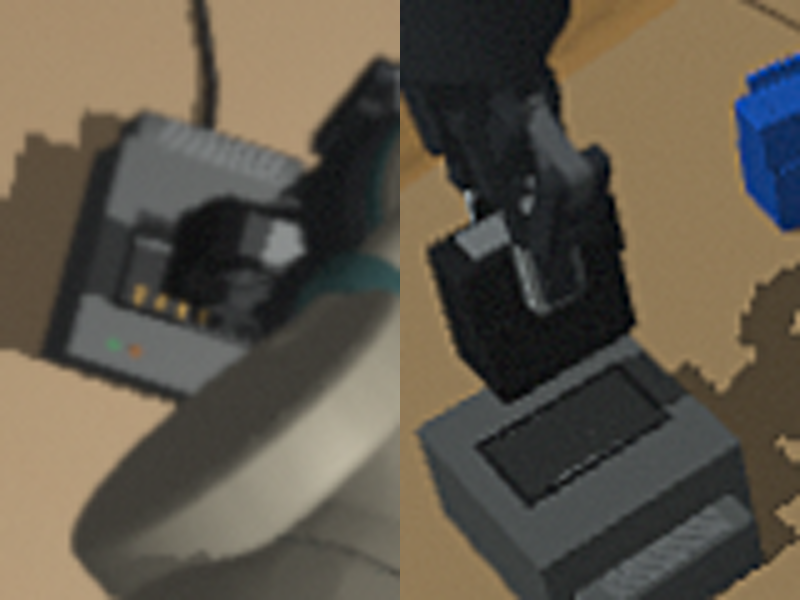

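The pack hangs over the mouth with its tab towards the robot. In the scene view its foot corners are at about (172,305.6) and (197,290). I'll compare these with the prediction.

```bash
python3 - <<'E'
from h import *
np.set_printoptions(precision=1,suppress=True)
M=R.from_euler('z',-10,degrees=True).as_matrix()
for zc in(.1405,):
    P={"foot +x-y":(.015,-.031,-.038),"foot +x-y upper":(.018,-.031,-.035),"foot +x+y":(.018,.031,-.035),"head top -x-y":(-.008,-.035,.038),"top +x-y":(.018,-.035,.038),"headbot+x-y":(.018,-.035,.006),"foot-x-y":(-.018,-.031,-.035)}
    for k,v in P.items(): print(k,proj("scene",M@np.array(v)+[.426,-.2995,zc])[0])
g=cv2.imread("pics/scene3.png",0)
x0,y0,x1,y1=150,262,205,312
L=cv2.createLineSegmentDetector().detect(cv2.resize(g[y0:y1,x0:x1],None,fx=4,fy=4,interpolation=cv2.INTER_CUBIC))[0].reshape(-1,4)
for l in (L+.5)/4-.5+[x0,y0,x0,y0]:
    if np.hypot(l[2]-l[0],l[3]-l[1])>6: print(l)
E
```

```text
foot +x-y [170.8 307.4]
foot +x-y upper [171.2 307.3]
foot +x+y [198.  291.5]
head top -x-y [154.8 274.9]
top +x-y [161.7 282.1]
headbot+x-y [165.2 294. ]
foot-x-y [162.  297.4]
[192.2 263.5 194.8 274.4]
[193.4 275.  197.  289.4]
[170.2 305.1 160.8 295.1]
[161.1 295.5 154.3 273.6]
[171.7 273.9 175.2 286.4]
[171.8 273.1 169.7 266.7]
[194.8 291.4 175.3 303. ]
[169.  310.8 185.8 300.9]
[164.5 276.6 171.2 272.8]
[196.1 292.  203.1 299.4]
[152.  310.6 166.1 302.3]
[185.6 300.8 194.9 295.7]
[186.8 280.8 185.2 273.7]
```

```bash
python3 -m handwheel '[{"translation":[-0.0003,0,0.01],"angular":[0,0,0.1],"hand":0.72},{"translation":[0,0,0.012],"angular":[0,0,0],"hand":0.72},{"translation":[0,0,0.01],"angular":[0,0,0],"hand":0.72},{"translation":[0,0,0.008],"angular":[0,0,0],"hand":0.72},{"translation":[0,0,0.005],"angular":[0,0,0],"hand":0.72},{"translation":[0,0,0],"angular":[0,0,0],"hand":0.72}]' 24
python3 -c "
from h import *
todo((.4290,-.3005,.062),-10)"
python3 -m handwheel '[{"translation":[0,0,0.002],"angular":[0,0,0],"hand":0.72},{"translation":[0,0,0.002],"angular":[0,0,0],"hand":0.72},{"translation":[0,0,0.002],"angular":[0,0,0],"hand":0.72},{"translation":[0,0,0],"angular":[0,0,0],"hand":0.72}]' 24
python3 -c "
from h import *
todo((.4290,-.3005,.062),-10)"
```

```text
clock: 7.88
position: [0.4287, -0.3001, 0.1036]
ee_rot: [-0.001, 0.766, 0.642, 0.001]
contact_force: [1.0, 0.6, -3.2]
width: 0.0269
gripper_force: 24.5
t 7.88 pos [ 0.4287 -0.3001  0.1036] F [ 1.   0.6 -3.2] M [0.01 0.01 0.02] w 0.0269 g 24.5
 shift mm [-0.43  0.45 41.61] turn [-0.05 -0.12 -0.05]
clock: 8.22
position: [0.4294, -0.3008, 0.0991]
ee_rot: [0.001, 0.766, 0.642, 0.001]
contact_force: [0.1, -0.1, -3.8]
width: 0.0274
gripper_force: 24.5
t 8.22 pos [ 0.4294 -0.3008  0.0991] F [ 0.1 -0.1 -3.8] M [-0.02  0.06  0.  ] w 0.0274 g 24.5
 shift mm [ 0.26 -0.54 37.13] turn [ 0.11 -0.02 -0.06]
```

```bash
python3 -m handwheel '[{"translation":[0,0,0.002],"angular":[0,0,0],"hand":0.72},{"translation":[0,0,0.002],"angular":[0,0,0],"hand":0.72},{"translation":[0,0,0],"angular":[0,0,0],"hand":0.72}]' 24
python3 -c "
from h import *
todo((.4290,-.3005,.062),-10)"
python3 -m handwheel '[{"translation":[0,0,0.002],"angular":[0,0,0],"hand":0.72},{"translation":[0,0,0.002],"angular":[0,0,0],"hand":0.72},{"translation":[0,0,0],"angular":[0,0,0],"hand":0.72}]' 24
python3 -c "
from h import *
todo((.4290,-.3005,.062),-10)"
```

```text
clock: 8.47
position: [0.4297, -0.301, 0.0951]
ee_rot: [0.001, 0.766, 0.642, 0.001]
contact_force: [-0.2, 0.4, -3.1]
width: 0.027
gripper_force: 24.6
t 8.47 pos [ 0.4297 -0.301   0.0951] F [-0.2  0.4 -3.1] M [-0.02 -0.05  0.04] w 0.0270 g 24.6
 shift mm [ 0.33 -0.8  33.06] turn [ 0.13 -0.01 -0.06]
clock: 8.72
position: [0.4299, -0.3011, 0.091]
ee_rot: [0.001, 0.766, 0.642, 0.001]
contact_force: [1.9, -0.8, -4.3]
width: 0.0269
gripper_force: 25.0
t 8.72 pos [ 0.4299 -0.3011  0.091 ] F [ 1.9 -0.8 -4.3] M [-0.02 -0.4   0.02] w 0.0269 g 25.0
 shift mm [ 0.4  -1.11 28.98] turn [ 0.17 -0.   -0.06]
```

```bash
python3 -m handwheel '[{"translation":[0,0.0006,0.002],"angular":[0,0,0],"hand":0.72},{"translation":[0,0,0.003],"angular":[0,0,0],"hand":0.72},{"translation":[0,0,0.003],"angular":[0,0,0],"hand":0.72},{"translation":[0,0,0],"angular":[0,0,0],"hand":0.72}]' 24
python3 -c "
from h import *
todo((.4290,-.3005,.062),-10)"
python3 -m handwheel '[{"translation":[0,0,0.002],"angular":[0,0,0],"hand":0.72},{"translation":[0,0,0.002],"angular":[0,0,0],"hand":0.72},{"translation":[0,0,0.002],"angular":[0,0,0],"hand":0.72},{"translation":[0,0,0],"angular":[0,0,0],"hand":0.72}]' 24
python3 -c "
from h import *
todo((.4290,-.3005,.062),-10)"
```

```text
clock: 9.05
position: [0.4301, -0.3009, 0.0825]
ee_rot: [0.0, 0.766, 0.642, 0.001]
contact_force: [1.3, -0.5, -4.1]
width: 0.0275
gripper_force: 25.0
t 9.05 pos [ 0.4301 -0.3009  0.0825] F [ 1.3 -0.5 -4.1] M [-0.03 -0.34 -0.  ] w 0.0275 g 25.0
 shift mm [ 0.16 -1.23 20.53] turn [ 0.1  -0.04 -0.06]
clock: 9.38
position: [0.4302, -0.301, 0.0768]
ee_rot: [0.001, 0.766, 0.642, 0.001]
contact_force: [1.8, -0.1, -3.8]
width: 0.0271
gripper_force: 25.1
t 9.38 pos [ 0.4302 -0.301   0.0768] F [ 1.8 -0.1 -3.8] M [ 0.03 -0.36  0.05] w 0.0271 g 25.1
 shift mm [ 0.24 -1.29 14.83] turn [ 0.11 -0.02 -0.06]
```

```bash
python3 -m handwheel '[{"translation":[0,0.0004,0.002],"angular":[0,0,0],"hand":0.72},{"translation":[0,0,0.002],"angular":[0,0,0],"hand":0.72},{"translation":[0,0,0.002],"angular":[0,0,0],"hand":0.72},{"translation":[0,0,0],"angular":[0,0,0],"hand":0.72}]' 28
python3 -c "
from h import *
todo((.4290,-.3005,.062),-10)"
python3 -m handwheel '[{"translation":[0,0,0.002],"angular":[0,0,0],"hand":0.72},{"translation":[0,0,0.002],"angular":[0,0,0],"hand":0.72},{"translation":[0,0,0],"angular":[0,0,0],"hand":0.72}]' 28
python3 -c "
from h import *
todo((.4290,-.3005,.062),-10)"
```

```text
clock: 9.72
position: [0.4303, -0.3009, 0.0707]
ee_rot: [0.0, 0.766, 0.642, 0.001]
contact_force: [1.3, 0.4, -3.9]
width: 0.0271
gripper_force: 27.9
t 9.72 pos [ 0.4303 -0.3009  0.0707] F [ 1.3  0.4 -3.9] M [ 0.   -0.29  0.03] w 0.0271 g 27.9
 shift mm [ 0.16 -1.41  8.73] turn [ 0.08 -0.04 -0.06]
clock: 9.97
position: [0.4304, -0.3009, 0.0668]
ee_rot: [0.0, 0.766, 0.642, 0.001]
contact_force: [2.0, -0.2, -3.3]
width: 0.0271
gripper_force: 27.9
t 9.97 pos [ 0.4304 -0.3009  0.0668] F [ 2.  -0.2 -3.3] M [-0.1  -0.26  0.04] w 0.0271 g 27.9
 shift mm [ 0.17 -1.45  4.79] turn [ 0.09 -0.03 -0.06]
```

```bash
for i in 1 2 3; do :; done
python3 -m handwheel '[{"translation":[0,0,0.001],"angular":[0,0,0],"hand":0.72},{"translation":[0,0,0.001],"angular":[0,0,0],"hand":0.72},{"translation":[0,0,0.001],"angular":[0,0,0],"hand":0.72},{"translation":[0,0,0],"angular":[0,0,0],"hand":0.72}]' 28
python3 -m handwheel '[{"translation":[0,0,0.001],"angular":[0,0,0],"hand":0.72},{"translation":[0,0,0.001],"angular":[0,0,0],"hand":0.72},{"translation":[0,0,0],"angular":[0,0,0],"hand":0.72}]' 28
```

```text
clock: 10.3
position: [0.4304, -0.301, 0.064]
ee_rot: [0.0, 0.766, 0.642, 0.001]
contact_force: [0.5, 0.4, -3.8]
width: 0.0268
gripper_force: 27.9
clock: 10.55
position: [0.4305, -0.301, 0.0624]
ee_rot: [0.001, 0.766, 0.642, 0.001]
contact_force: [1.2, 0.5, -1.4]
width: 0.0267
gripper_force: 27.9
```

```bash
python3 -m handwheel '[{"translation":[0,0,0.001],"angular":[0,0,0],"hand":0.72},{"translation":[0,0,0.001],"angular":[0,0,0],"hand":0.72},{"translation":[0,0,0],"angular":[0,0,0],"hand":0.72}]' 28
python3 -m handwheel '[{"translation":[0,0,0.001],"angular":[0,0,0],"hand":0.72},{"translation":[0,0,0.001],"angular":[0,0,0],"hand":0.72},{"translation":[0,0,0],"angular":[0,0,0],"hand":0.72}]' 28
```

```text
clock: 10.8
position: [0.4306, -0.3011, 0.0611]
ee_rot: [0.001, 0.766, 0.642, 0.001]
contact_force: [-0.8, 1.5, 5.9]
width: 0.0272
gripper_force: 28.1
clock: 11.05
position: [0.4306, -0.3011, 0.0594]
ee_rot: [0.001, 0.766, 0.642, 0.001]
contact_force: [-0.8, 0.8, 7.3]
width: 0.0268
gripper_force: 28.1
```

```bash
python3 -m handwheel '[{"translation":[0,0,0.001],"angular":[0,0,0],"hand":0.72},{"translation":[0,0,0.0005],"angular":[0,0,0],"hand":0.72},{"translation":[0,0,0],"angular":[0,0,0],"hand":0.72}]' 28
python3 -m handwheel '[{"translation":[0,0,0.001],"angular":[0,0,0],"hand":0.72},{"translation":[0,0,0],"angular":[0,0,0],"hand":0.72}]' 28
```

```text
clock: 11.3
position: [0.4306, -0.3011, 0.0583]
ee_rot: [0.001, 0.766, 0.642, 0.001]
contact_force: [-1.2, 1.1, 9.3]
width: 0.0271
gripper_force: 28.1
clock: 11.47
position: [0.4308, -0.3011, 0.0582]
ee_rot: [0.001, 0.766, 0.642, 0.001]
contact_force: [-0.8, 2.4, 14.9]
width: 0.0264
gripper_force: 28.4
```

```bash
python3 -m handwheel '[{"translation":[0,0,0],"angular":[0,0,0],"hand":0.3},{"translation":[0,0,0],"angular":[0,0,0],"hand":0.3},{"translation":[0,0,0],"angular":[0,0,0],"hand":0.3},{"translation":[0,0,0],"angular":[0,0,0],"hand":0.3},{"translation":[0,0,0],"angular":[0,0,0],"hand":0.3}]' 20
python3 -m handwheel '[{"translation":[0,0,-0.005],"angular":[0,0,0],"hand":0.3},{"translation":[0,0,-0.01],"angular":[0,0,0],"hand":0.3},{"translation":[0,0,-0.015],"angular":[0,0,0],"hand":0.3},{"translation":[0,0,-0.02],"angular":[0,0,0],"hand":0.3},{"translation":[0,0,-0.02],"angular":[0,0,0],"hand":0.3},{"translation":[0,0,-0.015],"angular":[0,0,0],"hand":0.5},{"translation":[0,0,0],"angular":[0,0,0],"hand":0.8},{"translation":[0,0,0],"angular":[0,0,0],"hand":1},{"translation":[0,0,0],"angular":[0,0,0],"hand":1}]'
python3 - <<'E'
from h import *
todo((.4310,-.3005,.1),-10)
b=manip.get_image("scene");cv2.imwrite("pics/scene4.png",b[:,:,::-1])
cv2.imwrite("pics/c4.png",cv2.resize(b[250:350,140:220,::-1],(480,600),interpolation=cv2.INTER_CUBIC))
E
```

```text
clock: 11.88
position: [0.4304, -0.301, 0.0554]
ee_rot: [0.0, 0.766, 0.642, 0.001]
contact_force: [-0.5, 0.9, 0.2]
width: 0.0602
gripper_force: 0.0
clock: 12.63
position: [0.4299, -0.3006, 0.1402]
ee_rot: [0.0, 0.766, 0.642, 0.001]
contact_force: [0.1, -0.0, -0.5]
width: 0.0116
gripper_force: 0.0
t 12.63 pos [ 0.4299 -0.3006  0.1402] F [ 0.1 -0.  -0.5] M [ 0.03 -0.02 -0.02] w 0.0116 g 0.0
 shift mm [ 0.23  1.06 40.19] turn [ 0.05 -0.05 -0.06]
```

View pics/c4.png

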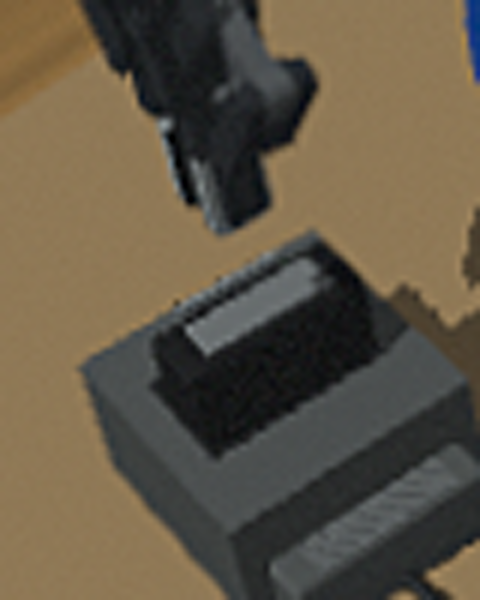

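The pack stands in the charger with its head up, but this view doesn't show whether it latched. I'll press its top with shut fingers and feel for it.

```bash
python3 -m handwheel '[{"translation":[0,0.0028,0.01],"angular":[0,0,0],"hand":1},{"translation":[0,0,0.015],"angular":[0,0,0],"hand":1},{"translation":[0,0,0.01],"angular":[0,0,0],"hand":1},{"translation":[0,0,0.005],"angular":[0,0,0],"hand":1},{"translation":[0,0,0],"angular":[0,0,0],"hand":1},{"translation":[0,0,0],"angular":[0,0,0],"hand":1}]'
python3 -c "
from h import *
todo((.4326,-.3014,.095),-10)"
python3 -m handwheel '[{"translation":[0,0,0.001],"angular":[0,0,0],"hand":1},{"translation":[0,0,0.001],"angular":[0,0,0],"hand":1},{"translation":[0,0,0.001],"angular":[0,0,0],"hand":1},{"translation":[0,0,0.001],"angular":[0,0,0],"hand":1},{"translation":[0,0,0],"angular":[0,0,0],"hand":1}]'
```

```text
clock: 13.18
position: [0.433, -0.3012, 0.1]
ee_rot: [-0.0, 0.766, 0.642, 0.001]
contact_force: [0.2, -0.1, 0.9]
width: -0.0003
gripper_force: 0.0
t 13.18 pos [ 0.433  -0.3012  0.1   ] F [ 0.2 -0.1  0.9] M [-0.03 -0.01 -0.04] w -0.0003 g 0.0
 shift mm [-0.22 -0.32  4.95] turn [ 0.03 -0.07 -0.06]
clock: 13.6
position: [0.4332, -0.3015, 0.0968]
ee_rot: [0.001, 0.766, 0.642, 0.001]
contact_force: [-0.3, -0.2, 0.9]
width: -0.0003
gripper_force: 0.0
```

```bash
python3 -m handwheel '[{"translation":[0,0,0.001],"angular":[0,0,0],"hand":1},{"translation":[0,0,0.001],"angular":[0,0,0],"hand":1},{"translation":[0,0,0],"angular":[0,0,0],"hand":1}]'
python3 -m handwheel '[{"translation":[0,0,0.001],"angular":[0,0,0],"hand":1},{"translation":[0,0,0.0005],"angular":[0,0,0],"hand":1},{"translation":[0,0,0],"angular":[0,0,0],"hand":1}]'
python3 -m handwheel '[{"translation":[0,0,0.001],"angular":[0,0,0],"hand":1},{"translation":[0,0,0.0005],"angular":[0,0,0],"hand":1},{"translation":[0,0,0],"angular":[0,0,0],"hand":1}]'
```

```text
clock: 13.85
position: [0.4332, -0.3015, 0.0946]
ee_rot: [0.001, 0.766, 0.642, 0.001]
contact_force: [0.3, 0.4, 1.0]
width: 0.0
gripper_force: 0.0
clock: 14.1
position: [0.4332, -0.3017, 0.0941]
ee_rot: [0.001, 0.766, 0.642, 0.001]
contact_force: [-1.4, 0.8, 6.2]
width: -0.0001
gripper_force: 3.2
clock: 14.35
position: [0.4332, -0.3017, 0.0929]
ee_rot: [0.001, 0.766, 0.642, 0.001]
contact_force: [-1.8, 1.6, 8.7]
width: -0.0001
gripper_force: 4.1
```

```bash
python3 -m handwheel '[{"translation":[0,0,0.001],"angular":[0,0,0],"hand":1},{"translation":[0,0,0.0005],"angular":[0,0,0],"hand":1},{"translation":[0,0,0],"angular":[0,0,0],"hand":1}]'
python3 -m handwheel '[{"translation":[0,0,0.001],"angular":[0,0,0],"hand":1},{"translation":[0,0,0],"angular":[0,0,0],"hand":1}]'
python3 -m handwheel '[{"translation":[0,0,0.001],"angular":[0,0,0],"hand":1},{"translation":[0,0,0],"angular":[0,0,0],"hand":1}]'
```

```text
clock: 14.6
position: [0.4332, -0.3017, 0.0915]
ee_rot: [0.001, 0.766, 0.642, 0.001]
contact_force: [-2.0, 1.6, 8.9]
width: 0.0004
gripper_force: 4.4
clock: 14.77
position: [0.4331, -0.3016, 0.0906]
ee_rot: [0.001, 0.766, 0.642, 0.001]
contact_force: [-2.0, 1.0, 8.6]
width: -0.0
gripper_force: 4.6
clock: 14.93
position: [0.4332, -0.3017, 0.0905]
ee_rot: [0.001, 0.766, 0.642, 0.001]
contact_force: [-3.2, 1.3, 16.8]
width: -0.0
gripper_force: 7.8
```

```bash
python3 -m handwheel '[{"translation":[0,0,0.0003],"angular":[0,0,0],"hand":1},{"translation":[0,0,0],"angular":[0,0,0],"hand":1}]'
python3 -m handwheel '[{"translation":[0,0,-0.002],"angular":[0,0,0],"hand":1},{"translation":[0,0,-0.002],"angular":[0,0,0],"hand":1},{"translation":[0,0,0],"angular":[0,0,0],"hand":1}]'
python3 -m handwheel '[{"translation":[0,0,-0.015],"angular":[0,0,0],"hand":1},{"translation":[0,0,-0.04],"angular":[0,0,0],"hand":1},{"translation":[0,-0.04,-0.01],"angular":[0,0,0],"hand":1},{"translation":[0,-0.04,-0.01],"angular":[0,0,0],"hand":1},{"translation":[0,-0.03,0],"angular":[0,0,0],"hand":1},{"translation":[0,0,0],"angular":[0,0,0],"hand":1}]'
python3 - <<'E'
from h import *
np.set_printoptions(precision=1,suppress=True)
b=manip.get_image("scene")[:,:,::-1];a=manip.get_image("top")[:,:,::-1]
f=lambda i,x,y:cv2.resize(i[y:y+75,x:x+50],(400,600),interpolation=cv2.INTER_CUBIC)
cv2.imwrite("pics/c5.png",np.hstack([f(a,440,265),f(b,158,275)]))
M=R.from_euler('z',-10,degrees=True).as_matrix()
for zc in(.053,.056):
    for k,v in {"top -x-y":(-.008,-.035,.038),"top +x-y":(.018,-.035,.038),"top +x+y":(.018,.035,.038),"pad out -x-y":(-.021,-.02,.034),"pad in":(-.011,-.02,.034)}.items():
        q=M@np.array(v)+[.4277,-.3006,zc]; u=proj("scene",q)[0];t=proj("top",q)[0]
        print(zc,k,u,"crop",400+(u-[158,275])*8,"top",t,"crop",(t-[440,265])*8)
E
```

```text
clock: 15.1
position: [0.4332, -0.3017, 0.0905]
ee_rot: [0.001, 0.766, 0.643, 0.001]
contact_force: [-3.4, 2.3, 16.8]
width: -0.0002
gripper_force: 8.6
clock: 15.35
position: [0.4334, -0.3017, 0.0923]
ee_rot: [0.001, 0.766, 0.642, 0.001]
contact_force: [-0.4, 0.5, 0.5]
width: 0.0002
gripper_force: 0.0
clock: 15.85
position: [0.3196, -0.2795, 0.1664]
ee_rot: [-0.002, 0.767, 0.642, -0.0]
contact_force: [0.2, 0.3, 0.3]
width: 0.0001
gripper_force: 0.0
0.053 top -x-y [164.3 306.7] crop [450.7 653.4] top [485.4 312.7] crop [363.1 381.3]
0.053 top +x-y [171.  313.9] crop [504.4 711.4] top [488.3 300.9] crop [386.7 286.8]
0.053 top +x+y [200.9 296. ] crop [743.2 568.3] top [456.7 290.6] crop [133.9 204.8]
0.053 pad out -x-y [168.  300.7] crop [479.8 605.6] top [476.4 316.5] crop [291.4 412. ]
0.053 pad in [170.5 303.4] crop [500.  626.9] top [477.6 311.9] crop [300.8 375.5]
0.056 top -x-y [164.  305.7] crop [448.3 645.4] top [485.9 312.6] crop [367.1 380.7]
0.056 top +x-y [170.7 312.9] crop [502.  703.5] top [488.8 300.7] crop [390.8 285.9]
0.056 top +x+y [200.7 295. ] crop [741.5 560.3] top [457.1 290.4] crop [137.2 203.6]
0.056 pad out -x-y [167.7 299.7] crop [477.5 597.6] top [476.9 316.4] crop [295.2 411.4]
0.056 pad in [170.2 302.4] crop [497.7 619. ] top [478.1 311.9] crop [304.6 374.8]
```

View pics/c5.png

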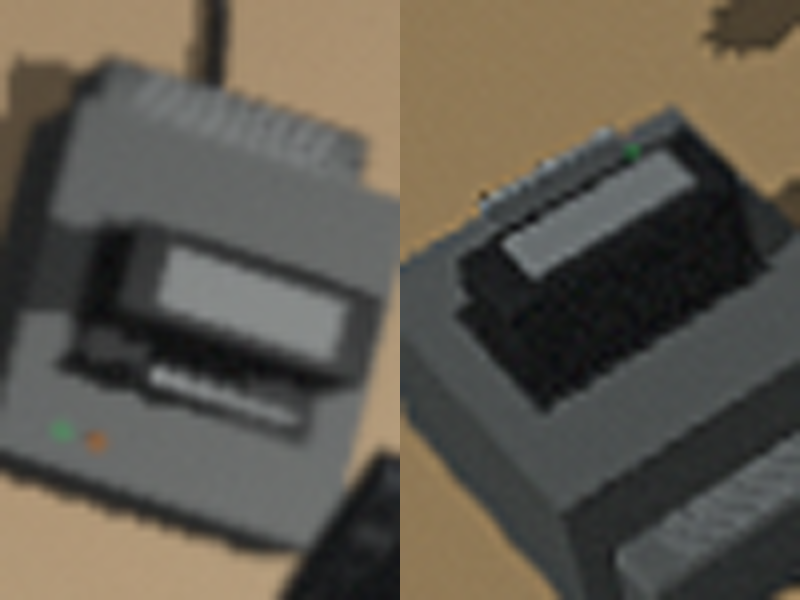

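The tab pad stands fully out: top-crop outer edge about (295,430), against a predicted 412 when out and 375 when in. At TCP 92.3 mm the tool felt no force, so the pack's top is below 94.5 mm and it is latched.

```bash
python3 -c "
from rig import manip
print(manip.sign_off())"
```

```text
the job is handed in; nothing more can be done
None
```

The job is handed in at about 16 s of the 58 s limit: the black pack is out of the scale and latched in the charger with its tab sprung out. The robot is clear, and the bread, brush and mug were never approached. The judge's result was not shown.

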